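# Leak-check a returned bottle and lock it in the dispatch holder

## Robot

A 6-joint arm with a two-finger parallel gripper is mounted at the origin on the work surface. World frame = base frame: x ahead of the robot, y to its left, z up, the work surface at z = 0. Lengths are in m, angles in degrees, forces in N, time in s.
With the tool pointing down it reaches from about 0.4 to 0.825 m from the base axis. Payload 7 kg.
Tool frame: the origin (TCP) lies on the centre line of the jaws, within the pads' length; the fingertips stand 22 mm ahead of it and the grasp point (between the pads) lies 3 mm ahead of it; z points along the fingers, y is the line along which they close (so a half turn about z gives the same grasp; the last joint's range is limited). The gripper opens to 88 mm and grips with 3 to 60 N. Pads are 19 mm wide; open, the fingers measure 130 mm over their backs; the gripper's body (78 mm by 193 mm) begins 47 mm behind the grasp point.
Start: joints at [93.684, 20.546, 0.682, 0, -70.136, -16.507], TCP at [0.15, 0.658, 0.249] pointing down, gripper open.
Joint ranges: [-176.03, 176.03], [-82.01, 121.73], [-58.28, 71.71], [-173.87, 95.51], [-174.79, -0.11], [-173.66, 173.66]. Speed limits (degrees/s): [136.94, 136.94, 172.46, 180, 180, 180].

## Interface

Orientations are given as [roll, pitch, yaw] about the fixed x, y, z axes, in that order (R = Rz(yaw) Ry(pitch) Rx(roll)).
In Python, from plant import get_state, cams, r gives the robot as it stands.
- The arm moves only by the tool apply_moves, never from a script. Its argument "targets" is a list of rows, each an object with "dp": the shift along the world's x, y, z in m, a list of three; "yaw": the turn about the world's z in degrees. In form: [{"dp": [x, y, z], "yaw": yaw}, ...]. A call has 1 to 20 rows; each row is the pose to reach, as a shift and turn from the pose commanded when the call began; what a row does not reach only later rows make up. A row lasts 1/12 s, in which the tool goes at most 41.7 mm and 7.16 degrees, less where a joint would pass 70% of its speed; a pose out of reach is approached as far as the arm can. A call with a gripper value outside its range is refused whole. "grip" is the gripper command: -1 is fully open, 1 is shut, values between are in proportion, set as the call begins (left out, the last holds). The fingers move at their own pace and stop on an object; "squeeze" is the grip in N (left out, the last holds). Time passes only in rows, so rows that repeat a pose let the fingers close. It gives the time, the measured TCP pose, the force, the opening and the grip force at its end, in the units of the state.
- get_state(): the state, without advancing time (a new reading comes with each control period).
- cams.capture(name): name is "scene" or "top" or "wrist"; returns a dict with "image" (384x512x3 uint8, red, green, blue), "range_z" (384x512 float32, m along the optical axis (not along the pixel's ray), 0 where there is no reading), "fx", "fy", "cx", "cy" (pixels), "R" (3x3) and "t" (3): a world point X has camera coordinates R X + t; the wrist camera has in their place "T_tool_cam" (4x4, takes a point from camera to tool coordinates, whose origin is the TCP and whose axes are the flange's). Camera axes: x right, y down, z forward; pixel columns grow to the right and rows downward; lengths in m; the calibration is good to about 2 mm. A picture is of the moment at which its call begins: read the wrist's pose just before it.
- r.close_job(): hands the job in; it is judged then, once.
The state is a dict: "time_s": time; "joints": joint angles; "qd": joint speeds; "joint_torque": joint torques, N m; "tcp_pos": TCP position; "eef_rot": TCP orientation; "contact_force": force on the tool from outside, world axes, zero at the start; "moment": the same for the moment, N m; "gripper_width": finger opening in m; "gripper_force": force on a finger pad.
Only numpy, scipy, OpenCV 4.12 (cv2) and the standard library are available. Lean on these libraries where they do the work, as an engineer would, in place of code of your own. Each camera call takes 0.05 s, during which the arm holds its last target. There are 200 camera calls.

## Task

Leak-check the blue bottle with the white cap: hold it upside down, cap pointing steeply down, over the white drip tray for at least two seconds without it touching the tray. Then stand it upright in the plywood-and-metal dispatch holder, without dropping it, and swing the holder's red gate fully shut in front of it. Leave everything else on the table where it is.

Things in the scene. Friction and masses are not known exactly. Their poses are not given: they have to be found in the camera images.
- bottle: bottle to check: blue plastic, white screw cap, closed, round, 178 mm tall, about 0.3 kg (+-25 %). Straight body 56 mm in diameter up to 130 mm above its foot, then a taper; cap 34 mm in diameter from 152 to 178 mm. Starts standing. Origin: centre of its underside, z towards the cap. Centre of mass about 78 mm above the foot: best held by the straight body at 75 to 105 mm
- bottle_cap (a point): centre of the top face of the blue bottle's cap
- tray: shallow open white drip tray fixed to the table, 200 mm (its x) by 180 mm (its y), rim 22 mm high. Origin at the centre of its underside
- holder: dispatch holder, fixed: plywood base 116 (x) by 140 (y) by 12 mm thick, bare metal walls 52 mm above the table on three sides of a square pocket; the -x side (roughly towards the robot) is open and closed by the red gate. Origin: centre of the underside; pocket centred on it, from -35 to +35 mm in x and y, its floor 12 mm above the origin. The bottle stands on that floor
- gate (a joint): angle of the red gate about its upright hinge, rad: 0 = fully shut, across the open side of the pocket; about 1.57 = open, pointing straight out along the holder's -x; limit 1.9. Stiff enough to stay where it is left (about 0.04 N m, under 1 N at its end), no spring. Starts open
- gate_hinge (a point): fixed point on the gate's hinge axis, 40 mm above the table, at x = -43, y = +50 mm in the holder's frame. The gate is a red bar 118 mm long, 8 mm thick, from 33 to 47 mm above the table; shut, it runs from the hinge along the holder's -y, its inner face 11 mm clear of a bottle that stands in the middle of the pocket: keep the hand clear of the bottle above it
- gate_post (a point): top of the black upright post on the gate, 12 mm in diameter, 110 mm from the hinge axis, 47 to 77 mm above the table; the gate can be pushed by it or by the bar, or pinched by the post
- green_bottle: bystander: green bottle with a black cap, 52 mm in diameter, 143 mm tall, standing; origin at the centre of its underside
- scanner: bystander: black and yellow hand scanner lying down, 135 by 50 mm, 40 mm high; origin under its black grip
- tape: bystander: yellow roll of tape, 96 mm in diameter, 48 mm high
- carton: bystander: small cardboard carton, 90 by 70 mm, 55 mm high
- jar: bystander: clear jar with a red lid, 60 mm in diameter, 80 mm tall
- screwdriver: bystander: screwdriver lying on the table

How it is judged:
By the outcome, as a careful person would: the job done as asked, in the order asked, and still so for the second after the job is handed in, with the robot touching nothing.
It also fails if it takes over 64 s, if anything falls off the work surface, if the arm or the gripper's body presses on something with over 40 N, if the wrist force passes 120 N, or if a joint passes its speed limit or range.

## Working session

There is one attempt and no reset: what is moved stays moved. The work goes in short steps, Python scripts to look and compute and a tool call to move; the robot and the scene stay as the last step left them, time stands still between calls to the robot, and variables do not carry over. Pictures are saved under pics/ and viewed, at most 11 in all, crops included, and the job is handed in when it is done.

Besides the shell and the picture viewer there is one more tool, called after ">>>" as name([rows], argument=value, ...), one row to a line, values as JSON. apply_moves: Moves the arm, as the interface text tells. Its arguments: {"type":"object","properties":{"targets":{"type":"array","items":{"type":"object","properties":{"dp":{"type":"array","items":{"type":"number"}},"yaw":{"type":"number"}}}},"grip":{"type":"number"},"squeeze":{"type":"number"}},"required":["targets"]}

View pics/scene0.png

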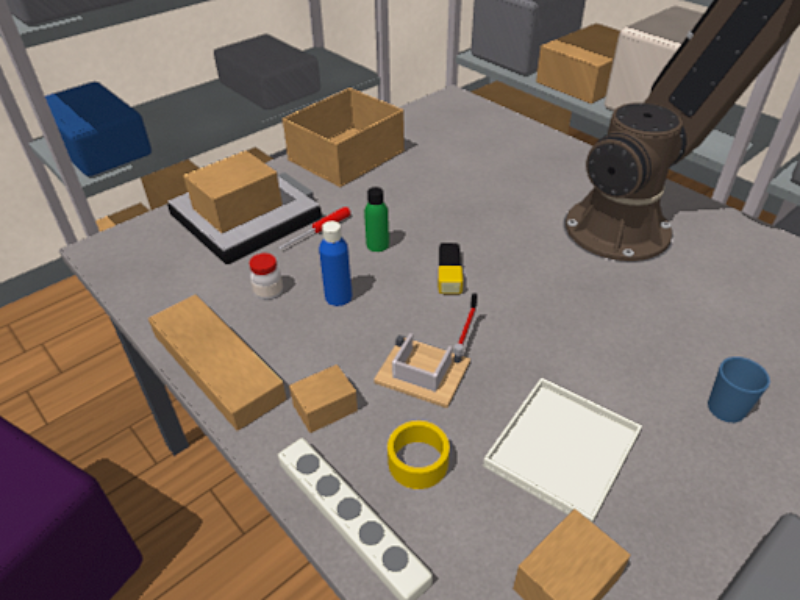

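View pics/top0.png

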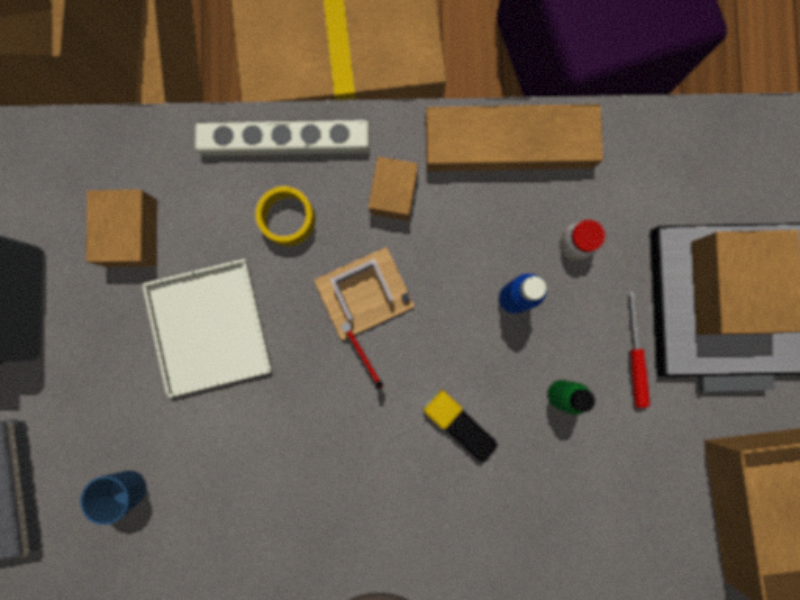

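```bash
cat > h.py <<'E'
import numpy as np,cv2,pickle
from scipy.spatial.transform import Rotation as Ro
def world(c):
    v,u=np.mgrid[:384,:512]; z=c['range_z']
    P=np.stack([(u-c['cx'])/c['fx']*z,(v-c['cy'])/c['fy']*z,z],-1)
    W=(P-c['t'])@c['R']; W[z==0]=np.nan
    return W
def hsv(c): return cv2.cvtColor(c['image'],cv2.COLOR_RGB2HSV)
def pj(c,X):
    q=np.asarray(X)@c['R'].T+c['t']; return np.stack([q[...,0]/q[...,2]*c['fx']+c['cx'],q[...,1]/q[...,2]*c['fy']+c['cy']],-1)
E
python3 - <<'E'
from h import *
A=pickle.load(open('cap0.pkl','rb'))
for n,c in zip(('scene','top'),A):
    W=world(c);H=hsv(c);h,s,v=[H[...,i].astype(int) for i in range(3)]
    on=(W[...,0]>.2)&(W[...,0]<1)&(abs(W[...,1])<.6)&(W[...,2]<.3)
    m={'blue':(h>105)&(h<125)&(s>150),'green':(h>50)&(h<85)&(s>120),'red':((h<6)|(h>174))&(s>160),'yellow':(h>20)&(h<32)&(s>180),'white':(s<40)&(v>180),'wood':(h>8)&(h<20)&(s>70)&(s<180)}
    print(n,'table z',np.nanmedian(W[on][:,2]))
    for k,a in m.items():
        a=(a&on&(W[...,2]>.003)).astype(np.uint8)
        N,L,S,C=cv2.connectedComponentsWithStats(a)
        for i in range(1,N):
            if S[i,4]>25:
                w=W[L==i]; print(k,S[i,4],'px',C[i].round(0),'lo',np.percentile(w,2,0).round(3),'hi',np.percentile(w,98,0).round(3),'med',np.median(w,0).round(3))
    print([ (W[y,x]).round(3).tolist() for x,y in ((10,10),(256,192))])
c=A[1];W=world(c)
# height occupancy map (x rows decreasing, y cols decreasing), 4cm cells
for x in np.arange(.82,.2,-.04):
    s=''
    for y in np.arange(.56,-.44,-.04):
        k=(abs(W[...,0]-x)<.02)&(abs(W[...,1]-y)<.02)
        z=np.nanmax(W[k][:,2]) if k.any() else np.nan
        s+=' ..' if z<.012 else ' ??' if not z==z else '%3d'%(z*100)
    print('%.2f'%x,s)
E
```

```text
scene table z 0.0011430724856578954
blue 666 px [215. 174.] lo [ 0.6   -0.255  0.008] hi [ 0.64  -0.218  0.147] med [ 0.627 -0.227  0.086]
green 408 px [241. 145.] lo [ 0.433 -0.333  0.006] hi [ 0.469 -0.297  0.115] med [ 0.458 -0.306  0.065]
red 127 px [212. 139.] lo [ 0.425 -0.463  0.009] hi [ 0.518 -0.441  0.027] med [ 0.464 -0.45   0.021]
red 186 px [168. 169.] lo [ 0.687 -0.38   0.066] hi [ 0.732 -0.333  0.083] med [ 0.711 -0.352  0.079]
red 59 px [298. 208.] lo [ 0.475 -0.007  0.044] hi [0.554 0.038 0.051] med [0.517 0.017 0.047]
yellow 178 px [288. 176.] lo [ 0.401 -0.139  0.01 ] hi [ 0.457 -0.084  0.043] med [ 0.429 -0.113  0.04 ]
yellow 1019 px [267. 291.] lo [0.719 0.106 0.005] hi [0.806 0.194 0.05 ] med [0.765 0.15  0.037]
white 69 px [211. 145.] lo [ 0.599 -0.26   0.159] hi [ 0.629 -0.232  0.18 ] med [ 0.615 -0.245  0.178]
white 81 px [268. 230.] lo [ 0.588 -0.032  0.049] hi [0.675 0.064 0.055] med [0.645 0.027 0.052]
white 4417 px [361. 287.] lo [0.468 0.193 0.003] hi [0.672 0.378 0.023] med [0.573 0.289 0.006]
white 1795 px [227. 334.] lo [0.879 0.01  0.023] hi [0.925 0
[... 3361 characters left out ...]
. ..  2  2 .. ..  5  4 .. .. .. .. .. .. .. .. .. ..
0.50  .. .. .. .. ..  2 .. ..  2  2  2 .. .. ..  5 .. .. .. .. .. .. .. .. .. ..
0.46  .. .. .. .. ..  2  2  2  2 .. .. .. .. ..  7  7  2  4 .. .. .. .. 14 14 ..
0.42  .. .. .. .. .. .. .. .. .. .. .. .. .. .. .. ..  4  4  4 .. .. .. 14 14 ..
0.38  .. .. .. .. .. .. .. .. .. .. .. .. .. .. .. .. ..  4  3  4 .. .. .. .. ..
0.34   6 .. ..  9  9 .. .. .. .. .. .. .. .. .. .. .. .. ..  3  3 .. .. .. .. ..
0.30   6 .. ..  9  9  9 .. .. .. .. .. .. .. .. .. .. .. .. .. .. .. .. .. .. ..
0.26   6 .. ..  9  9 .. .. .. .. .. .. .. .. .. .. .. .. .. .. .. .. .. .. .. ..
0.22   6 .. .. .. .. .. .. .. .. .. .. .. .. .. .. .. .. .. .. .. .. .. .. .. ..
```

>>> apply_moves([
  {"dp": [0.35, -0.26, 0.05], "yaw": 5},
  {"dp": [0.35, -0.26, 0.05], "yaw": 12.8},
  {"dp": [0.35, -0.26, 0.05], "yaw": 12.8},
  {"dp": [0.35, -0.26, 0.05], "yaw": 12.8},
  {"dp": [0.35, -0.26, 0.05], "yaw": 12.8},
  {"dp": [0.35, -0.26, 0.05], "yaw": 12.8},
  {"dp": [0.35, -0.26, 0.05], "yaw": 12.8},
  {"dp": [0.35, -0.26, 0.05], "yaw": 12.8},
  {"dp": [0.35, -0.26, 0.05], "yaw": 12.8},
  {"dp": [0.35, -0.26, 0.05], "yaw": 12.8},
  {"dp": [0.463, -0.907, 0.05], "yaw": 12.8},
  {"dp": [0.463, -0.907, 0.05], "yaw": 12.8},
  {"dp": [0.463, -0.907, 0.05], "yaw": 12.8},
  {"dp": [0.463, -0.907, 0.05], "yaw": 12.8},
  {"dp": [0.463, -0.907, 0.05], "yaw": 12.8},
  {"dp": [0.463, -0.907, 0.05], "yaw": 12.8},
  {"dp": [0.463, -0.907, 0.05], "yaw": 12.8},
  {"dp": [0.463, -0.907, 0.05], "yaw": 12.8},
  {"dp": [0.463, -0.907, 0.05], "yaw": 12.8},
  {"dp": [0.463, -0.907, 0.05], "yaw": 12.8},
], grip=-1)

```text
time_s: 1.77
tcp_pos: [0.5628, 0.0005, 0.2976]
eef_rot: [-180.0, 0.0, -0.0]
contact_force: [1.7, 0.3, -0.3]
gripper_width: 0.0877
gripper_force: 0.0
```

>>> apply_moves([
  {"dp": [0.05, -0.2495, 0], "yaw": 0},
  {"dp": [0.05, -0.2495, 0], "yaw": 0},
  {"dp": [0.05, -0.2495, 0], "yaw": 0},
  {"dp": [0.05, -0.2495, 0], "yaw": 0},
  {"dp": [0.05, -0.2495, 0], "yaw": 0},
  {"dp": [0.05, -0.2495, 0], "yaw": 0},
  {"dp": [0.05, -0.2495, -0.02], "yaw": 0},
  {"dp": [0.05, -0.2495, -0.02], "yaw": 0},
])

```text
time_s: 2.43
tcp_pos: [0.6115, -0.2491, 0.2729]
eef_rot: [-179.9, 0.3, -0.3]
contact_force: [-1.1, 0.9, -2.7]
gripper_width: 0.0877
gripper_force: 0.0
```

```bash
cat >> h.py <<'E'
def wrist():
    from plant import get_state,cams
    s=get_state(); c=cams.capture('wrist')
    T=np.eye(4);T[:3,:3]=Ro.from_euler('xyz',s['eef_rot'],degrees=True).as_matrix();T[:3,3]=s['tcp_pos']
    M=T@np.array(c['T_tool_cam']); c['R']=M[:3,:3].T; c['t']=-M[:3,:3].T@M[:3,3]
    return s,c
E
python3 - <<'E'
from h import *
s,c=wrist(); print(s['tcp_pos'],s['eef_rot'],s['joints'],s['time_s'])
W=world(c);H=hsv(c);a=(H[...,1]<40)&(H[...,2]>150)&(W[...,2]>.165)&(W[...,2]<.19)
w=W[a];print(a.sum(), np.percentile(w,2,0).round(4),np.percentile(w,98,0).round(4))
cv2.imwrite('pics/w1.png',c['image'][:,:,::-1]);print(c['T_tool_cam'])
E
```

```text
[ 0.61146275 -0.24911307  0.27292846] [-179.88773079    0.33793101   -0.27187711] [-5.32512063e+00  1.86235455e+01  1.09055300e+00 -8.59033272e-02
 -7.28135319e+01  9.50785435e+01] 2.4333
1733 [ 0.5986 -0.2633  0.1674] [ 0.6292 -0.234   0.1791]
[[ 4.38629703e-04 -9.53390373e-01 -3.01739300e-01  8.19852782e-02]
 [ 9.99999718e-01  6.02133127e-04 -4.48858823e-04  2.15258578e-04]
 [ 6.09624909e-04 -3.01739018e-01  9.53390368e-01 -1.35965420e-01]
 [ 0.00000000e+00  0.00000000e+00  0.00000000e+00  1.00000000e+00]]
```

>>> apply_moves([
  {"dp": [0.001, 0, -0.04], "yaw": 0},
  {"dp": [0.001, 0, -0.08], "yaw": 0},
  {"dp": [0.001, 0, -0.102], "yaw": 0},
  {"dp": [0.001, 0, -0.102], "yaw": 0},
  {"dp": [0.001, 0, -0.102], "yaw": 0},
])

```text
time_s: 2.9
tcp_pos: [0.614, -0.246, 0.1759]
eef_rot: [180.0, 0.1, 0.1]
contact_force: [1.3, -0.0, 1.9]
gripper_width: 0.0874
gripper_force: 0.0
```

>>> apply_moves([
  {"dp": [0, 0, 0], "yaw": 0},
  {"dp": [0, 0, 0], "yaw": 0},
  {"dp": [0, 0, 0], "yaw": 0},
  {"dp": [0, 0, 0], "yaw": 0},
  {"dp": [0, 0, 0], "yaw": 0},
  {"dp": [0, 0, 0], "yaw": 0},
  {"dp": [0, 0, 0], "yaw": 0},
  {"dp": [0, 0, 0], "yaw": 0},
], grip=1, squeeze=15)

```text
time_s: 3.57
tcp_pos: [0.614, -0.247, 0.1757]
eef_rot: [180.0, 0.0, -0.0]
contact_force: [0.1, 0.3, 0.3]
gripper_width: 0.0398
gripper_force: 0.0
```

>>> apply_moves([
  {"dp": [0, 0, 0], "yaw": 0},
  {"dp": [0, 0, 0], "yaw": 0},
  {"dp": [0, 0, 0], "yaw": 0},
  {"dp": [0, 0, 0], "yaw": 0},
])

```text
time_s: 3.9
tcp_pos: [0.614, -0.2471, 0.1756]
eef_rot: [180.0, 0.0, -0.0]
contact_force: [-0.1, -1.9, 0.4]
gripper_width: 0.0334
gripper_force: 15.0
```

>>> apply_moves([
  {"dp": [0, 0, 0.005], "yaw": 0},
  {"dp": [0, 0, 0.015], "yaw": 0},
  {"dp": [0, 0, 0.025], "yaw": 0},
  {"dp": [0, 0, 0.03], "yaw": 0},
  {"dp": [0, 0, 0.03], "yaw": 0},
])

```text
time_s: 4.32
tcp_pos: [0.615, -0.2471, 0.208]
eef_rot: [180.0, -0.2, -0.0]
contact_force: [0.5, 0.6, -1.7]
gripper_width: 0.0338
gripper_force: 15.0
```

Run:
```python
from h import *
from plant import cams,get_state
s=get_state();print(s['contact_force'],s['gripper_force'],s['gripper_width'],s['tcp_pos'])
c=cams.capture('scene');cv2.imwrite('pics/s2.png',cv2.resize(c['image'][60:300,100:420,::-1],(800,600)))
```

```text
[ 0.49762266  0.58717907 -1.69617329] 14.985081106424332 0.03376033129648951 [ 0.61503013 -0.24710426  0.20795824]
```

View pics/s2.png

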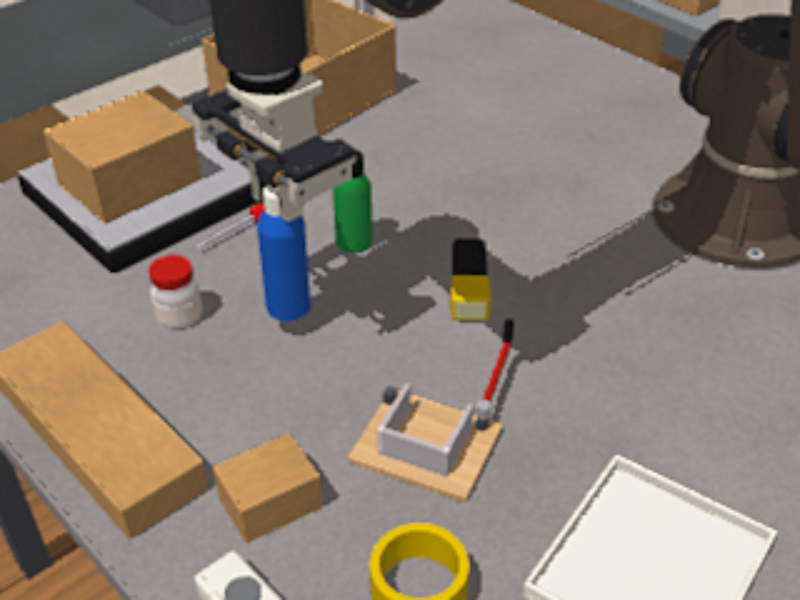

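>>> apply_moves([
  {"dp": [-0.005, 0.005, 0], "yaw": 0},
  {"dp": [-0.015, 0.015, 0], "yaw": 0},
  {"dp": [-0.03, 0.03, 0], "yaw": 0},
  {"dp": [-0.048, 0.048, 0], "yaw": 0},
  {"dp": [-0.066, 0.064, 0], "yaw": 0},
  {"dp": [-0.082, 0.08, 0], "yaw": 0},
  {"dp": [-0.093, 0.091, 0], "yaw": 0},
  {"dp": [-0.098, 0.096, 0], "yaw": 0},
  {"dp": [-0.1, 0.097, -0.005], "yaw": 0},
  {"dp": [-0.1, 0.097, -0.014], "yaw": 0},
  {"dp": [-0.1, 0.097, -0.022], "yaw": 0},
  {"dp": [-0.1, 0.097, -0.027], "yaw": 0},
  {"dp": [-0.1, 0.097, -0.0295], "yaw": 0},
  {"dp": [-0.1, 0.097, -0.0295], "yaw": 0},
])

```text
time_s: 5.53
tcp_pos: [0.5146, -0.1506, 0.1755]
eef_rot: [180.0, 0.0, -0.0]
contact_force: [0.9, 0.2, -3.7]
gripper_width: 0.0334
gripper_force: 15.0
```

```bash
cat >> h.py <<'E'
def bottle(c):
    """blue and white-cap points near the bottle; axis estimate"""
    W=world(c);H=hsv(c)
    b=(H[...,0]>105)&(H[...,0]<125)&(H[...,1]>150)&(W[...,0]>.4)&(W[...,0]<.85)&(W[...,1]<.2)&(W[...,1]>-.4)
    n,L,S,C=cv2.connectedComponentsWithStats(b.astype(np.uint8))
    i=1+S[1:,4].argmax(); return W[L==i],C[i]
E
python3 - <<'E'
from h import *
from plant import cams,get_state
s=get_state();print(s['contact_force'],s['gripper_force'],s['gripper_width'],s['tcp_pos'])
w,_=bottle(cams.capture('scene'));print(len(w),np.percentile(w,[1,50,99],axis=0).round(3))
for lo in (.02,.06,.1):
    k=abs(w[:,2]-lo)<.02;print(lo,np.median(w[k],0).round(4))
E
```

```text
[ 0.85198244  0.15145992 -3.73134992] 14.994376301765442 0.03339398042107838 [ 0.51457471 -0.15058652  0.17547537]
656 [[ 0.503 -0.161  0.004]
 [ 0.531 -0.131  0.082]
 [ 0.541 -0.12   0.147]]
0.02 [ 0.5321 -0.1305  0.0218]
0.06 [ 0.5321 -0.1301  0.0613]
0.1 [ 0.532  -0.129   0.1005]
```

>>> apply_moves([
  {"dp": [0, 0, -0.0015], "yaw": 0},
  {"dp": [0, 0, -0.0015], "yaw": 0},
  {"dp": [0.005, 0, -0.001], "yaw": 0},
  {"dp": [0.015, 0, 0], "yaw": 0},
  {"dp": [0.03, 0, 0.0005], "yaw": 0},
  {"dp": [0.045, 0, 0], "yaw": 0},
  {"dp": [0.06, 0, -0.0025], "yaw": 0},
  {"dp": [0.075, 0, -0.006], "yaw": 0},
  {"dp": [0.09, 0, -0.0105], "yaw": 0},
  {"dp": [0.09, 0, -0.0105], "yaw": 0},
], squeeze=8)

```text
time_s: 6.42
tcp_pos: [0.6075, -0.1499, 0.1644]
eef_rot: [180.0, -0.0, 0.0]
contact_force: [1.4, 0.3, 3.5]
gripper_width: 0.0335
gripper_force: 8.0
```

Run:
```python
from h import *
from plant import cams,get_state
s=get_state();print(s['contact_force'],s['gripper_force'],s['gripper_width'],s['tcp_pos'])
c=cams.capture('scene');w,_=bottle(c);print(len(w),np.percentile(w,[1,50,99],axis=0).round(3))
cv2.imwrite('pics/s3.png',cv2.resize(c['image'][60:300,100:420,::-1],(800,600)))
for lo in (.02,.06,.1):
    k=abs(w[:,2]-lo)<.02;print(lo,np.median(w[k],0).round(4))
```

```text
[1.3648191  0.3125094  3.52758639] 8.000043332576752 0.03351639061332154 [ 0.60751905 -0.14992729  0.16437891]
481 [[ 0.516 -0.155  0.007]
 [ 0.564 -0.125  0.081]
 [ 0.61  -0.119  0.132]]
0.02 [ 0.5405 -0.1261  0.0269]
0.06 [ 0.5528 -0.1251  0.0596]
0.1 [ 0.5802 -0.1248  0.1022]
```

View pics/s3.png

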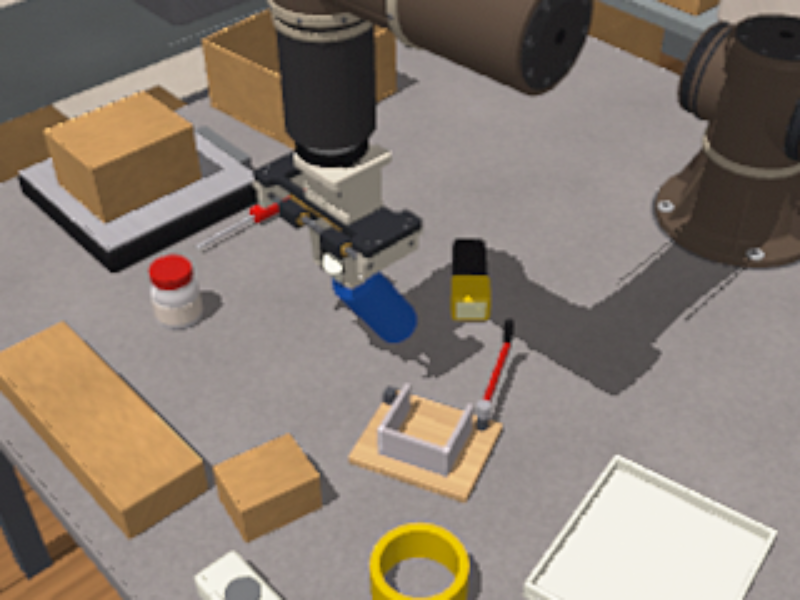

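>>> apply_moves([
  {"dp": [0.013, 0, -0.006], "yaw": 0},
  {"dp": [0.027, 0, -0.0135], "yaw": 0},
  {"dp": [0.04, 0, -0.0215], "yaw": 0},
  {"dp": [0.052, 0, -0.032], "yaw": 0},
  {"dp": [0.063, 0, -0.0425], "yaw": 0},
  {"dp": [0.073, 0, -0.053], "yaw": 0},
  {"dp": [0.082, 0, -0.066], "yaw": 0},
  {"dp": [0.09, 0, -0.079], "yaw": 0},
  {"dp": [0.097, 0, -0.0915], "yaw": 0},
  {"dp": [0.102, 0, -0.103], "yaw": 0},
  {"dp": [0.106, 0, -0.115], "yaw": 0},
  {"dp": [0.109, 0, -0.126], "yaw": 0},
  {"dp": [0.11, 0, -0.133], "yaw": 0},
  {"dp": [0.11, 0, -0.133], "yaw": 0},
  {"dp": [0.11, 0, -0.133], "yaw": 0},
])

```text
time_s: 7.72
tcp_pos: [0.7138, -0.15, 0.0327]
eef_rot: [180.0, 0.0, -0.0]
contact_force: [-1.7, 0.3, 0.9]
gripper_width: 0.0336
gripper_force: 8.0
```

Run:
```python
from h import *
from plant import cams,get_state
s=get_state();print(s['contact_force'],s['gripper_force'],s['gripper_width'],s['tcp_pos'])
c=cams.capture('scene');w,_=bottle(c);print(len(w),np.percentile(w,[1,50,99],axis=0).round(3))
```

```text
[-1.73934173  0.28663378  0.91377475] 7.999894917011261 0.0335989547092087 [ 0.71382972 -0.14998117  0.03270554]
465 [[ 0.551 -0.161  0.025]
 [ 0.595 -0.133  0.055]
 [ 0.675 -0.081  0.117]]
```

>>> apply_moves([
  {"dp": [0, 0, 0], "yaw": 0},
  {"dp": [0, 0, 0], "yaw": 0},
  {"dp": [0, 0, 0], "yaw": 0},
  {"dp": [0, 0, 0], "yaw": 0},
  {"dp": [0, 0, 0], "yaw": 0},
], grip=-0.4)

```text
time_s: 8.18
tcp_pos: [0.7141, -0.1499, 0.0329]
eef_rot: [-180.0, -0.0, -0.0]
contact_force: [-0.1, -0.0, 0.5]
gripper_width: 0.0593
gripper_force: 0.0
```

>>> apply_moves([
  {"dp": [0, 0, 0.02], "yaw": 0},
  {"dp": [0, 0, 0.06], "yaw": 0},
  {"dp": [-0.03, 0, 0.1], "yaw": 0},
  {"dp": [-0.07, 0, 0.13], "yaw": 0},
  {"dp": [-0.11, 0, 0.14], "yaw": 0},
  {"dp": [-0.141, 0, 0.14], "yaw": 0},
  {"dp": [-0.141, 0, 0.14], "yaw": 0},
], grip=-0.8)

```text
time_s: 8.77
tcp_pos: [0.5672, -0.15, 0.1746]
eef_rot: [-179.9, -0.0, -0.1]
contact_force: [-1.1, -0.3, -0.8]
gripper_width: 0.0787
gripper_force: 0.0
```

Run:
```python
from h import *
s,c=wrist(); print(s['tcp_pos'],s['gripper_width'])
W=world(c);H=hsv(c)
b=(H[...,0]>105)&(H[...,0]<125)&(H[...,1]>130)&(W[...,2]<.08)
w=W[b];print(b.sum(),np.percentile(w,[1,50,99],axis=0).round(3))
for x in np.arange(.54,.68,.02):
    k=abs(w[:,0]-x)<.006
    if k.sum()>5:
        q=w[k];print(x.round(2),np.percentile(q,[1,99],axis=0)[:,1:].round(4).tolist(), q[q[:,2].argmax()].round(4))
import pickle;cv2.imwrite('pics/w3.png',c['image'][:,:,::-1])
```

```text
[ 0.5671639  -0.14995917  0.17461825] 0.07866859875396326
12710 [[ 0.547 -0.17   0.037]
 [ 0.626 -0.144  0.052]
 [ 0.692 -0.119  0.056]]
0.54 [[-0.1667, 0.0426], [-0.1226, 0.0554]] [ 0.5456 -0.1473  0.0556]
0.56 [[-0.1699, 0.0376], [-0.1186, 0.0564]] [ 0.5548 -0.141   0.0571]
0.58 [[-0.1694, 0.0379], [-0.1184, 0.0563]] [ 0.5754 -0.1436  0.0572]
0.6 [[-0.1699, 0.0371], [-0.1183, 0.0566]] [ 0.5983 -0.1453  0.0573]
0.62 [[-0.1695, 0.0374], [-0.1183, 0.0564]] [ 0.6221 -0.144   0.0573]
0.64 [[-0.1698, 0.0372], [-0.1187, 0.0565]] [ 0.6398 -0.1448  0.0575]
0.66 [[-0.1702, 0.0369], [-0.1188, 0.0565]] [ 0.6639 -0.1464  0.0575]
0.68 [[-0.1674, 0.0363], [-0.1213, 0.0548]] [ 0.6744 -0.1444  0.056 ]
```

View pics/w3.png

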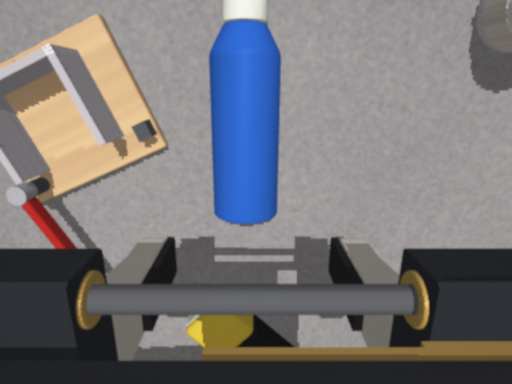

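>>> apply_moves([
  {"dp": [0.0015, 0.006, -0.03], "yaw": 0},
  {"dp": [0.0015, 0.006, -0.07], "yaw": 0},
  {"dp": [0.0015, 0.006, -0.105], "yaw": 0},
  {"dp": [0.0015, 0.006, -0.13], "yaw": 0},
  {"dp": [0.0015, 0.006, -0.14], "yaw": 0},
  {"dp": [0.0015, 0.006, -0.14], "yaw": 0},
])

```text
time_s: 9.32
tcp_pos: [0.5732, -0.144, 0.03]
eef_rot: [180.0, 0.3, -0.0]
contact_force: [0.0, -0.4, 0.6]
gripper_width: 0.0788
gripper_force: 0.0
```

>>> apply_moves([
  {"dp": [0, 0, 0], "yaw": 0},
  {"dp": [0, 0, 0], "yaw": 0},
  {"dp": [0, 0, 0], "yaw": 0},
  {"dp": [0, 0, 0], "yaw": 0},
  {"dp": [0, 0, 0], "yaw": 0},
  {"dp": [0, 0, 0], "yaw": 0},
  {"dp": [0, 0, 0], "yaw": 0},
], grip=1, squeeze=8)

```text
time_s: 9.9
tcp_pos: [0.5754, -0.144, 0.0341]
eef_rot: [180.0, -0.1, -0.0]
contact_force: [-1.1, 0.3, 6.9]
gripper_width: 0.0553
gripper_force: 8.0
```

>>> apply_moves([
  {"dp": [0.003, 0, 0.008], "yaw": 0},
  {"dp": [0.009, 0, 0.021], "yaw": 0},
  {"dp": [0.015, 0, 0.034], "yaw": 0},
  {"dp": [0.022, 0, 0.047], "yaw": 0},
  {"dp": [0.03, 0, 0.059], "yaw": 0},
  {"dp": [0.038, 0, 0.069], "yaw": 0},
  {"dp": [0.047, 0, 0.078], "yaw": 0},
  {"dp": [0.057, 0, 0.087], "yaw": 0},
  {"dp": [0.068, 0, 0.094], "yaw": 0},
  {"dp": [0.079, 0, 0.101], "yaw": 0},
  {"dp": [0.09, 0, 0.107], "yaw": 0},
  {"dp": [0.09, 0, 0.107], "yaw": 0},
])

```text
time_s: 10.9
tcp_pos: [0.6667, -0.1439, 0.141]
eef_rot: [180.0, -0.1, -0.0]
contact_force: [1.0, 0.9, -3.2]
gripper_width: 0.0556
gripper_force: 8.0
```

Run:
```python
from h import *
from plant import cams,get_state
s=get_state();print(s['contact_force'],s['gripper_force'],s['gripper_width'],s['tcp_pos'])
c=cams.capture('scene');cv2.imwrite('pics/s4.png',cv2.resize(c['image'][60:300,100:420,::-1],(800,600)))
```

```text
[ 0.95596703  0.89604069 -3.17336613] 7.99994133922155 0.0555939097586844 [ 0.66665217 -0.14394915  0.14100985]
```

View pics/s4.png

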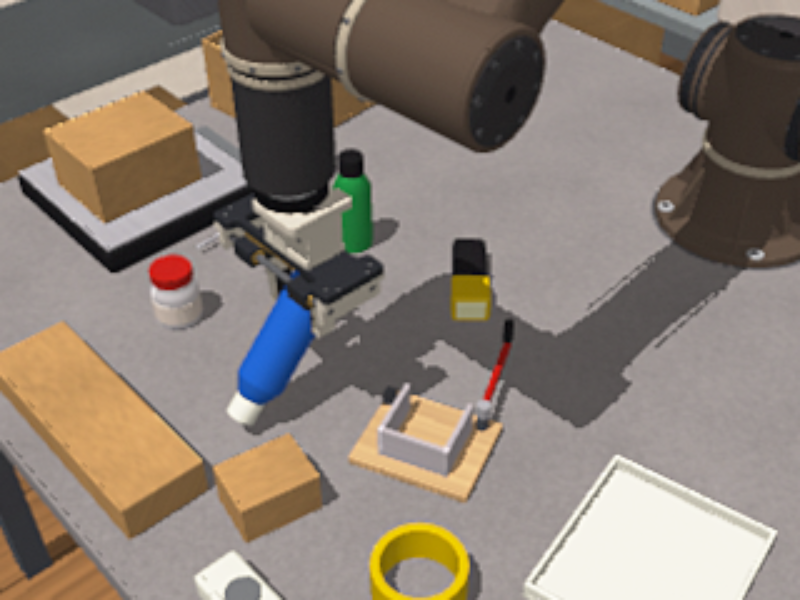

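>>> apply_moves([
  {"dp": [0.012, 0, 0.004], "yaw": 0},
  {"dp": [0.024, 0, 0.006], "yaw": 0},
  {"dp": [0.036, 0, 0.008], "yaw": 0},
  {"dp": [0.048, 0, 0.0095], "yaw": 0},
  {"dp": [0.06, 0, 0.0095], "yaw": 0},
  {"dp": [0.07, 0, 0.009], "yaw": 0},
  {"dp": [0.076, 0, 0.0085], "yaw": 0},
  {"dp": [0.076, 0, 0.0085], "yaw": 0},
  {"dp": [0.076, 0, 0.0085], "yaw": 0},
])

```text
time_s: 11.7
tcp_pos: [0.7396, -0.1439, 0.1473]
eef_rot: [-180.0, 0.1, -0.0]
contact_force: [-0.1, -0.7, -2.6]
gripper_width: 0.0555
gripper_force: 8.0
```

```bash
cat >> h.py <<'E'
def axis(c,lo=(.4,-.4),hi=(.85,.5)):
    "bottle tilt from the silhouette of blue in image + depth: PCA-free fit of medians along height"
    W=world(c);H=hsv(c)
    b=(H[...,0]>105)&(H[...,0]<125)&(H[...,1]>150)&(W[...,0]>lo[0])&(W[...,0]<hi[0])&(W[...,1]>lo[1])&(W[...,1]<hi[1])&(W[...,2]>.0)&(W[...,2]<.5)
    n,L,S,C=cv2.connectedComponentsWithStats(b.astype(np.uint8)); i=1+S[1:,4].argmax()
    w=W[L==i]; z0,z1=np.percentile(w[:,2],[2,98]); o=[]
    for z in np.linspace(z0+.01,z1-.01,6):
        k=abs(w[:,2]-z)<.01; o.append(np.median(w[k],0))
    return S[i,4],C[i],z0,z1,np.round(o,4)
E
python3 - <<'E'
from h import *
from plant import cams,get_state
s=get_state();print(s['contact_force'],s['gripper_force'],s['gripper_width'],s['tcp_pos'])
c=cams.capture('scene');print(*axis(c),sep='\n')
cv2.imwrite('pics/s5.png',cv2.resize(c['image'][60:300,100:420,::-1],(800,600)))
E
```

```text
[-0.13423864 -0.74482974 -2.60280309] 7.999855193775147 0.055474284519567 [ 0.73962152 -0.1438869   0.14725876]
761
[189.20499343 212.09855453]
0.05555052130175794
0.15478572043668
[[ 0.8081 -0.1221  0.0676]
 [ 0.8049 -0.1246  0.082 ]
 [ 0.7937 -0.1247  0.0974]
 [ 0.7828 -0.125   0.1129]
 [ 0.7726 -0.1278  0.1286]
 [ 0.7629 -0.1315  0.1439]]
```

>>> apply_moves([
  {"dp": [0, 0, 0], "yaw": 0},
  {"dp": [0, 0, 0], "yaw": 0},
  {"dp": [-0.005, 0, 0.002], "yaw": 0},
  {"dp": [-0.02, 0, 0.004], "yaw": 0},
  {"dp": [-0.04, 0, 0.006], "yaw": 0},
  {"dp": [-0.06, 0, 0.008], "yaw": 0},
  {"dp": [-0.08, 0, 0.01], "yaw": 0},
  {"dp": [-0.095, 0, 0.01], "yaw": 0},
  {"dp": [-0.1, 0, 0.01], "yaw": 0},
  {"dp": [-0.1, 0, 0.01], "yaw": 0},
], squeeze=4)

```text
time_s: 12.58
tcp_pos: [0.6394, -0.144, 0.1591]
eef_rot: [-180.0, -0.0, -0.0]
contact_force: [-0.3, -0.4, -3.2]
gripper_width: 0.0554
gripper_force: 4.0
```

Run:
```python
from h import *
from plant import cams,get_state
s=get_state();print(s['contact_force'],s['gripper_force'],s['gripper_width'],s['tcp_pos'])
c=cams.capture('scene');print(*axis(c),sep='\n')
```

```text
[-0.31364054 -0.44156501 -3.20135204] 3.9998777210712433 0.05544639977525543 [ 0.63936668 -0.14397694  0.159092  ]
647
[224.73570325 189.70788253]
0.045472104678984486
0.17674176838164848
[[ 0.6751 -0.1237  0.0584]
 [ 0.672  -0.1243  0.0787]
 [ 0.668  -0.1232  0.0998]
 [ 0.6635 -0.1247  0.1212]
 [ 0.6611 -0.1303  0.1443]
 [ 0.6573 -0.1357  0.1655]]
```

>>> apply_moves([
  {"dp": [0, 0, 0], "yaw": 0},
  {"dp": [0, 0, 0.005], "yaw": 0},
  {"dp": [0, 0, 0.02], "yaw": 0},
  {"dp": [0, 0.005, 0.045], "yaw": 0},
  {"dp": [-0.004, 0.02, 0.07], "yaw": 0},
  {"dp": [-0.009, 0.045, 0.085], "yaw": 0},
  {"dp": [-0.015, 0.075, 0.095], "yaw": 0},
  {"dp": [-0.022, 0.11, 0.1], "yaw": 0},
  {"dp": [-0.03, 0.145, 0.1], "yaw": 0},
  {"dp": [-0.037, 0.18, 0.1], "yaw": 0},
  {"dp": [-0.044, 0.215, 0.1], "yaw": 0},
  {"dp": [-0.051, 0.25, 0.1], "yaw": 0},
  {"dp": [-0.058, 0.285, 0.1], "yaw": 0},
  {"dp": [-0.065, 0.32, 0.1], "yaw": 0},
  {"dp": [-0.071, 0.355, 0.1], "yaw": 0},
  {"dp": [-0.077, 0.385, 0.1], "yaw": 0},
  {"dp": [-0.082, 0.405, 0.1], "yaw": 0},
  {"dp": [-0.084, 0.418, 0.1], "yaw": 0},
  {"dp": [-0.085, 0.424, 0.1], "yaw": 0},
  {"dp": [-0.085, 0.424, 0.1], "yaw": 0},
], squeeze=30)

```text
time_s: 14.3
tcp_pos: [0.5557, 0.2811, 0.2579]
eef_rot: [180.0, 0.0, 0.0]
contact_force: [0.9, -0.9, -2.8]
gripper_width: 0.0555
gripper_force: 30.0
```

Run:
```python
from h import *
from plant import cams,get_state
s=get_state();print(s['contact_force'],s['gripper_force'],s['gripper_width'],s['tcp_pos'])
c=cams.capture('scene');print(*axis(c),sep='\n')
cv2.imwrite('pics/s6.png',cv2.resize(c['image'][100:384,130:500,::-1],(782,600)))
```

```text
[ 0.90803629 -0.92470651 -2.76870494] 29.999652726837667 0.055478173127250216 [0.55568474 0.28108544 0.25786727]
1378
[374.78664731 230.96371553]
0.14755171016014784
0.2825663361026317
[[0.5966 0.2937 0.1609]
 [0.5926 0.2917 0.1813]
 [0.5864 0.2912 0.2034]
 [0.5818 0.2908 0.2269]
 [0.5763 0.2891 0.2501]
 [0.5699 0.2843 0.2743]]
```

View pics/s6.png

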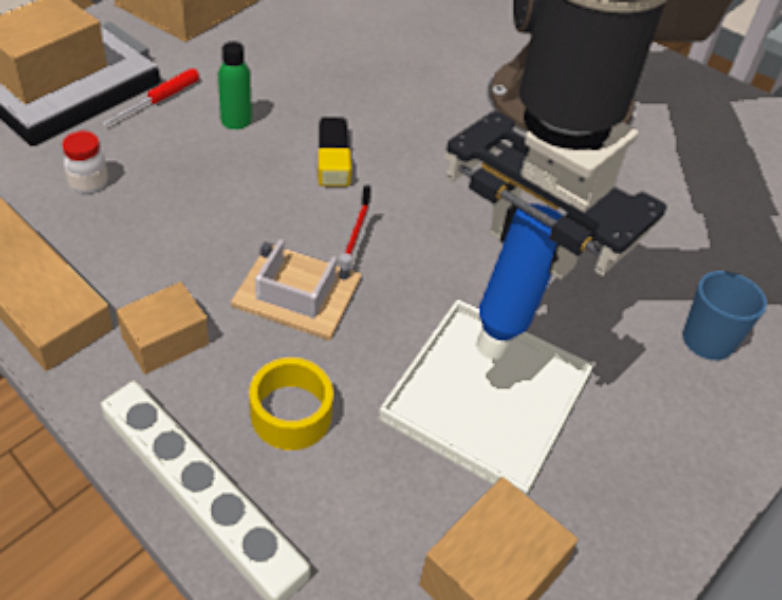

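>>> apply_moves([
  {"dp": [-0.005, 0, -0.01], "yaw": 0},
  {"dp": [-0.01, 0, -0.02], "yaw": 0},
  {"dp": [-0.015, 0, -0.03], "yaw": 0},
  {"dp": [-0.015, 0, -0.03], "yaw": 0},
  {"dp": [-0.015, 0, -0.03], "yaw": 0},
  {"dp": [-0.015, 0, -0.03], "yaw": 0},
  {"dp": [-0.015, 0, -0.03], "yaw": 0},
  {"dp": [-0.015, 0, -0.03], "yaw": 0},
  {"dp": [-0.015, 0, -0.03], "yaw": 0},
  {"dp": [-0.015, 0, -0.03], "yaw": 0},
  {"dp": [-0.015, 0, -0.03], "yaw": 0},
  {"dp": [-0.015, 0, -0.03], "yaw": 0},
  {"dp": [-0.015, 0, -0.03], "yaw": 0},
  {"dp": [-0.015, 0, -0.03], "yaw": 0},
  {"dp": [-0.015, 0, -0.03], "yaw": 0},
  {"dp": [-0.015, 0, -0.03], "yaw": 0},
  {"dp": [-0.015, 0, -0.03], "yaw": 0},
  {"dp": [-0.015, 0, -0.03], "yaw": 0},
  {"dp": [-0.015, 0, -0.03], "yaw": 0},
  {"dp": [-0.015, 0, -0.03], "yaw": 0},
])

```text
time_s: 16.02
tcp_pos: [0.5406, 0.2801, 0.2281]
eef_rot: [-180.0, -0.0, -0.0]
contact_force: [-0.3, 0.3, -2.9]
gripper_width: 0.0553
gripper_force: 30.0
```

>>> apply_moves([
  {"dp": [0, 0, 0], "yaw": 0},
  {"dp": [0, 0, 0], "yaw": 0},
  {"dp": [0, 0, 0], "yaw": 0},
  {"dp": [0, 0, 0], "yaw": 0},
  {"dp": [0, 0, 0], "yaw": 0},
  {"dp": [0, 0, 0], "yaw": 0},
  {"dp": [0, 0, 0], "yaw": 0},
  {"dp": [0, 0, 0], "yaw": 0},
  {"dp": [0, 0, 0], "yaw": 0},
  {"dp": [0, 0, 0], "yaw": 0},
  {"dp": [0, 0, 0], "yaw": 0},
  {"dp": [0, 0, 0], "yaw": 0},
  {"dp": [0, 0, 0], "yaw": 0},
  {"dp": [0, 0, 0], "yaw": 0},
])

```text
time_s: 17.18
tcp_pos: [0.5405, 0.28, 0.2281]
eef_rot: [180.0, -0.0, -0.0]
contact_force: [0.4, -0.2, -2.2]
gripper_width: 0.0553
gripper_force: 30.0
```

Run:
```python
from h import *
from plant import cams,get_state
s=get_state();print(s['contact_force'],s['gripper_force'],s['gripper_width'],s['tcp_pos'],s['time_s'])
c=cams.capture('scene');print(*axis(c),sep='\n')
# holder frame: fit wood base + gate from first top/scene captures
A=pickle.load(open('cap0.pkl','rb'))
for n,c in zip(('scene','top'),A):
    W=world(c);H=hsv(c);h,s_,v=[H[...,i].astype(int) for i in range(3)]
    reg=(W[...,0]>.53)&(W[...,0]<.72)&(W[...,1]>-.08)&(W[...,1]<.11)
    wood=reg&(W[...,2]>.006)&(W[...,2]<.0165)&(s_>60)
    p=W[wood][:,:2]; (cx,cy),(a,b),ang=cv2.minAreaRect((p*1000).astype(np.float32)); print(n,'base rect',cx,cy,a,b,ang)
    wall=reg&(W[...,2]>.047)&(W[...,2]<.057)
    q=W[wall][:,:2]; print('wall',len(q),cv2.minAreaRect((q*1000).astype(np.float32)))
    red=((h<6)|(h>174))&(s_>140)&(W[...,0]>.44)&(W[...,0]<.6)&(abs(W[...,1])<.08)
    g=W[red]; d=np.linalg.svd(g[:,:2]-g[:,:2].mean(0),full_matrices=False)[2][0]; print('gate mean',g.mean(0).round(4),'dir',d, np.degrees(np.arctan2(d[1],d[0])))
    post=(v<60)&(W[...,2]>.055)&(W[...,2]<.085)&(W[...,0]>.43)&(W[...,0]<.53)&(abs(W[...,1])<.06)
    print('post',post.sum(),W[post].mean(0) if post.any() else '')
```

```text
[ 0.37146504 -0.18607985 -2.2275199 ] 29.9994720898394 0.0552502597948355 [0.54054032 0.2800474  0.22810415] 17.1833
1275
[375.91372549 236.35215686]
0.11693044549237318
0.2526576964370378
[[0.5822 0.2901 0.1301]
 [0.5774 0.2908 0.15  ]
 [0.5718 0.2898 0.1732]
 [0.5669 0.2904 0.1959]
 [0.5611 0.2879 0.2192]
 [0.5551 0.2831 0.2445]]
scene base rect 626.2832641601562 15.87890625 120.08987426757812 140.47181701660156 23.332212448120117
wall 232 ((602.4896240234375, 14.307334899902344), (127.2719955444336, 99.88729095458984), 22.54215431213379)
gate mean [0.5163 0.0161 0.0471] dir [0.87085039 0.49154817] 29.442389404981384
post 21 [ 0.47256286 -0.00892356  0.0687497 ]
top base rect 624.9666748046875 9.575370788574219 115.85009765625 140.1451873779297 23.51332664489746
wall 235 ((606.0542602539062, 9.561996459960938), (118.2436752319336, 96.36312103271484), 23.668014526367188)
gate mean [0.5144 0.0113 0.0383] dir [-0.87246375 -0.48867884] -150.74621752752773
post 15 [ 0.46971629 -0.01571413  0.07665997]
```

>>> apply_moves([
  {"dp": [0, 0, 0.01], "yaw": 0},
  {"dp": [0.003, -0.01, 0.02], "yaw": 0},
  {"dp": [0.01, -0.03, 0.03], "yaw": 0},
  {"dp": [0.02, -0.06, 0.03], "yaw": 0},
  {"dp": [0.034, -0.095, 0.03], "yaw": 0},
  {"dp": [0.048, -0.13, 0.03], "yaw": 0},
  {"dp": [0.062, -0.165, 0.03], "yaw": 0},
  {"dp": [0.076, -0.2, 0.03], "yaw": 0},
  {"dp": [0.09, -0.235, 0.03], "yaw": 0},
  {"dp": [0.104, -0.27, 0.03], "yaw": 0},
  {"dp": [0.118, -0.305, 0.03], "yaw": 0},
  {"dp": [0.131, -0.34, 0.03], "yaw": 0},
  {"dp": [0.143, -0.37, 0.03], "yaw": 0},
  {"dp": [0.152, -0.395, 0.025], "yaw": 0},
  {"dp": [0.159, -0.412, 0.01], "yaw": 0},
  {"dp": [0.164, -0.422, -0.01], "yaw": 0},
  {"dp": [0.1645, -0.424, -0.035], "yaw": 0},
  {"dp": [0.1645, -0.424, -0.055], "yaw": 0},
  {"dp": [0.1645, -0.424, -0.068], "yaw": 0},
  {"dp": [0.1645, -0.424, -0.073], "yaw": 0},
])

```text
time_s: 18.9
tcp_pos: [0.7053, -0.1449, 0.1563]
eef_rot: [179.9, -0.0, 0.0]
contact_force: [-5.1, 1.9, 22.2]
gripper_width: 0.0555
gripper_force: 30.0
```

Run:
```python
from h import *
from plant import cams,get_state
s=get_state();print(s['contact_force'],s['gripper_force'],s['gripper_width'],s['tcp_pos'],s['time_s'])
c=cams.capture('scene');print(*axis(c),sep='\n')
```

```text
[-5.14543227  1.90522576 22.15194847] 30.01250665867701 0.05551676939956727 [ 0.7052655  -0.14493466  0.15629169] 18.9
630
[206.02063492 202.36825397]
0.042545128366887765
0.16841182233628874
[[ 0.7393 -0.1246  0.056 ]
 [ 0.7371 -0.1226  0.0736]
 [ 0.7322 -0.1238  0.0951]
 [ 0.7281 -0.1251  0.1162]
 [ 0.7278 -0.1309  0.1369]
 [ 0.7235 -0.1348  0.1581]]
```

>>> apply_moves([
  {"dp": [0, 0, 0], "yaw": 0},
  {"dp": [-0.008, 0, -0.001], "yaw": 0},
  {"dp": [-0.02, 0, -0.004], "yaw": 0},
  {"dp": [-0.034, 0, -0.008], "yaw": 0},
  {"dp": [-0.047, 0, -0.0125], "yaw": 0},
  {"dp": [-0.059, 0, -0.019], "yaw": 0},
  {"dp": [-0.07, 0, -0.0255], "yaw": 0},
  {"dp": [-0.081, 0, -0.033], "yaw": 0},
  {"dp": [-0.081, 0, -0.033], "yaw": 0},
], squeeze=7)

```text
time_s: 19.7
tcp_pos: [0.621, -0.1437, 0.1217]
eef_rot: [-180.0, 0.1, -0.0]
contact_force: [-1.8, 0.1, -1.6]
gripper_width: 0.0552
gripper_force: 7.0
```

Run:
```python
from h import *
from plant import cams,get_state
s=get_state();print(s['contact_force'],s['gripper_force'],s['gripper_width'],s['tcp_pos'],s['time_s'])
c=cams.capture('scene');print(*axis(c),sep='\n')
cv2.imwrite('pics/s7.png',cv2.resize(c['image'][60:300,100:420,::-1],(800,600)))
```

```text
[-1.77084374  0.12440877 -1.61647873] 6.999942433112665 0.055241688172748445 [ 0.6210107  -0.14373336  0.12169123] 19.7
749
[222.70894526 197.15487316]
0.039365246313479325
0.13182816244305742
[[ 0.7052 -0.1231  0.0512]
 [ 0.6982 -0.1256  0.0654]
 [ 0.6852 -0.1256  0.0786]
 [ 0.6703 -0.1271  0.0922]
 [ 0.6554 -0.1289  0.1073]
 [ 0.6432 -0.1334  0.1208]]
```

>>> apply_moves([
  {"dp": [-0.01, 0, -0.0095], "yaw": 0},
  {"dp": [-0.019, 0, -0.019], "yaw": 0},
  {"dp": [-0.027, 0, -0.029], "yaw": 0},
  {"dp": [-0.034, 0, -0.04], "yaw": 0},
  {"dp": [-0.041, 0, -0.052], "yaw": 0},
  {"dp": [-0.0465, 0, -0.064], "yaw": 0},
  {"dp": [-0.051, 0, -0.075], "yaw": 0},
  {"dp": [-0.054, 0, -0.084], "yaw": 0},
  {"dp": [-0.056, 0, -0.089], "yaw": 0},
  {"dp": [-0.056, 0, -0.089], "yaw": 0},
  {"dp": [-0.056, 0, -0.089], "yaw": 0},
])

```text
time_s: 20.67
tcp_pos: [0.569, -0.1439, 0.0335]
eef_rot: [180.0, -0.1, -0.0]
contact_force: [0.9, 0.3, -1.0]
gripper_width: 0.0553
gripper_force: 7.0
```

>>> apply_moves([
  {"dp": [0, 0, 0], "yaw": 0},
  {"dp": [0, 0, 0], "yaw": 0},
  {"dp": [0, 0, 0], "yaw": 0},
  {"dp": [0, 0, 0], "yaw": 0},
], grip=-0.7)

```text
time_s: 21.0
tcp_pos: [0.5681, -0.144, 0.0333]
eef_rot: [180.0, -0.0, -0.0]
contact_force: [-0.2, -1.0, -1.1]
gripper_width: 0.0733
gripper_force: 0.0
```

>>> apply_moves([
  {"dp": [0, 0, 0.015], "yaw": 0},
  {"dp": [0, 0, 0.05], "yaw": 0},
  {"dp": [0, 0, 0.09], "yaw": 0},
  {"dp": [0, 0, 0.13], "yaw": 0},
  {"dp": [0, 0, 0.15], "yaw": 0},
  {"dp": [0, 0, 0.15], "yaw": 0},
  {"dp": [0, 0, 0.15], "yaw": 0},
])

```text
time_s: 21.58
tcp_pos: [0.5687, -0.1439, 0.1849]
eef_rot: [-180.0, -0.2, -0.0]
contact_force: [-0.8, -1.1, -0.1]
gripper_width: 0.0743
gripper_force: 0.0
```

```bash
cat > m.py <<'E'
from h import *
s,c=wrist(); print(s['tcp_pos'],s['gripper_width'],s['time_s'])
W=world(c);H=hsv(c)
b=(H[...,0]>105)&(H[...,0]<125)&(H[...,1]>130)&(W[...,2]<.08)
w=W[b];print(b.sum(),np.percentile(w,[1,50,99],axis=0).round(3))
for x in np.arange(.52,.72,.02):
    k=abs(w[:,0]-x)<.006
    if k.sum()>5:
        q=w[k];print(x.round(2),np.percentile(q,[1,99],axis=0)[:,1:].round(4).tolist())
a=(H[...,1]<50)&(H[...,2]>170)&(W[...,2]<.06)&(W[...,2]>.02)&(abs(W[...,1]+.145)<.04)&(W[...,0]>.65)&(W[...,0]<.8)
if a.any(): print('cap',a.sum(),np.percentile(W[a],[1,99],axis=0).round(4))
E
python3 m.py
```

```text
[ 0.56872305 -0.14389873  0.18494287] 0.07433733310049788 21.5833
11571 [[ 0.541 -0.17   0.037]
 [ 0.62  -0.144  0.052]
 [ 0.686 -0.118  0.056]]
0.52 [[-0.1559, -0.001], [-0.1248, 0.0005]]
0.54 [[-0.1685, 0.0378], [-0.1189, 0.0559]]
0.56 [[-0.17, 0.0375], [-0.1185, 0.0563]]
0.58 [[-0.1694, 0.0373], [-0.1181, 0.0563]]
0.6 [[-0.1697, 0.0372], [-0.1178, 0.0562]]
0.62 [[-0.17, 0.0368], [-0.1184, 0.0563]]
0.64 [[-0.1694, 0.0374], [-0.1181, 0.0564]]
0.66 [[-0.1696, 0.0369], [-0.1179, 0.0562]]
0.68 [[-0.1638, 0.0353], [-0.1235, 0.0521]]
cap 1377 [[ 0.6904 -0.1591  0.0331]
 [ 0.7125 -0.1285  0.0454]]
```

>>> apply_moves([
  {"dp": [0.03, 0, 0], "yaw": 0},
  {"dp": [0.07, 0, 0], "yaw": 0},
  {"dp": [0.11, 0, -0.02], "yaw": 0},
  {"dp": [0.135, 0, -0.05], "yaw": 0},
  {"dp": [0.1425, 0, -0.085], "yaw": 0},
  {"dp": [0.1425, 0, -0.12], "yaw": 0},
  {"dp": [0.1425, 0, -0.143], "yaw": 0},
  {"dp": [0.1425, 0, -0.15], "yaw": 0},
  {"dp": [0.1425, 0, -0.15], "yaw": 0},
])

```text
time_s: 22.38
tcp_pos: [0.708, -0.144, 0.0289]
eef_rot: [180.0, 0.4, -0.0]
contact_force: [-1.1, 0.7, 0.6]
gripper_width: 0.0744
gripper_force: 0.0
```

>>> apply_moves([
  {"dp": [0, 0, 0], "yaw": 0},
  {"dp": [0, 0, 0], "yaw": 0},
  {"dp": [0, 0, 0], "yaw": 0},
  {"dp": [0, 0, 0], "yaw": 0},
  {"dp": [0, 0, 0], "yaw": 0},
  {"dp": [0, 0, 0], "yaw": 0},
  {"dp": [0, 0, 0], "yaw": 0},
  {"dp": [0, 0, 0], "yaw": 0},
  {"dp": [0, 0, 0], "yaw": 0},
  {"dp": [0, 0, 0], "yaw": 0},
], grip=1, squeeze=8)

```text
time_s: 23.22
tcp_pos: [0.7109, -0.1439, 0.0335]
eef_rot: [180.0, -0.0, -0.0]
contact_force: [-0.1, 1.1, 3.0]
gripper_width: 0.0337
gripper_force: 8.0
```

>>> apply_moves([
  {"dp": [-0.002, 0, 0.01], "yaw": 0},
  {"dp": [-0.006, 0, 0.025], "yaw": 0},
  {"dp": [-0.013, 0, 0.042], "yaw": 0},
  {"dp": [-0.024, 0, 0.062], "yaw": 0},
  {"dp": [-0.037, 0, 0.081], "yaw": 0},
  {"dp": [-0.052, 0, 0.098], "yaw": 0},
  {"dp": [-0.07, 0, 0.1125], "yaw": 0},
  {"dp": [-0.09, 0, 0.125], "yaw": 0},
  {"dp": [-0.11, 0, 0.134], "yaw": 0},
  {"dp": [-0.125, 0, 0.139], "yaw": 0},
  {"dp": [-0.14, 0, 0.142], "yaw": 0},
  {"dp": [-0.155, 0, 0.144], "yaw": 0},
  {"dp": [-0.17, 0, 0.145], "yaw": 0},
  {"dp": [-0.185, 0, 0.144], "yaw": 0},
  {"dp": [-0.195, 0, 0.143], "yaw": 0},
  {"dp": [-0.195, 0, 0.143], "yaw": 0},
])

```text
time_s: 24.55
tcp_pos: [0.5142, -0.1441, 0.1781]
eef_rot: [180.0, -0.1, -0.0]
contact_force: [0.5, 0.3, 4.2]
gripper_width: 0.0338
gripper_force: 8.0
```

Run:
```python
from h import *
from plant import cams,get_state
s=get_state();print(s['contact_force'],s['gripper_force'],s['gripper_width'],s['tcp_pos'],s['time_s'])
c=cams.capture('scene');print(*axis(c),sep='\n')
```

```text
[0.5396043  0.25803901 4.24595694] 8.001924902200699 0.03382948141835154 [ 0.51415219 -0.14414206  0.17806938] 24.55
633
[264.07898894 174.8657188 ]
0.005965315198063531
0.14494881341772173
[[ 0.5171 -0.1223  0.0173]
 [ 0.5168 -0.1225  0.0399]
 [ 0.521  -0.1244  0.0628]
 [ 0.5236 -0.123   0.0867]
 [ 0.5241 -0.1223  0.1102]
 [ 0.5231 -0.1275  0.1355]]
```

>>> apply_moves([
  {"dp": [-0.004, 0, -0.001], "yaw": 0},
  {"dp": [-0.008, 0, -0.001], "yaw": 0},
  {"dp": [-0.011, 0, -0.001], "yaw": 0},
  {"dp": [-0.011, 0, -0.001], "yaw": 0},
], squeeze=6)

```text
time_s: 24.93
tcp_pos: [0.5044, -0.1441, 0.1762]
eef_rot: [180.0, -0.1, -0.0]
contact_force: [-1.2, 1.2, 6.5]
gripper_width: 0.034
gripper_force: 6.0
```

>>> apply_moves([
  {"dp": [0, 0, 0], "yaw": 0},
  {"dp": [0, 0, 0.005], "yaw": 0},
  {"dp": [0, 0, 0.02], "yaw": 0},
  {"dp": [0, 0, 0.045], "yaw": 0},
  {"dp": [0, 0, 0.075], "yaw": 0},
  {"dp": [0, 0.005, 0.1], "yaw": 0},
  {"dp": [0, 0.02, 0.11], "yaw": 0},
  {"dp": [0, 0.045, 0.11], "yaw": 0},
  {"dp": [0, 0.075, 0.11], "yaw": 0},
  {"dp": [0, 0.105, 0.11], "yaw": 0},
  {"dp": [0, 0.13, 0.11], "yaw": 0},
  {"dp": [0, 0.148, 0.11], "yaw": 0},
  {"dp": [0, 0.155, 0.11], "yaw": 0},
  {"dp": [0, 0.155, 0.11], "yaw": 0},
  {"dp": [0, 0.155, 0.11], "yaw": 0},
], squeeze=12)

```text
time_s: 26.18
tcp_pos: [0.5042, 0.0111, 0.2847]
eef_rot: [180.0, 0.1, 0.0]
contact_force: [0.2, -0.5, -4.1]
gripper_width: 0.0337
gripper_force: 12.0
```

Run:
```python
from h import *
from plant import cams,get_state
s,c=wrist();print(s['contact_force'],s['gripper_force'],s['gripper_width'],s['tcp_pos'],s['time_s'])
print(*axis(cams.capture('scene')),sep='\n')
W=world(c);H=hsv(c);h,s_,v=[H[...,i].astype(int) for i in range(3)]
reg=(W[...,0]>.53)&(W[...,0]<.72)&(W[...,1]>-.09)&(W[...,1]<.12)
for nm,k in (('base',reg&(W[...,2]>.007)&(W[...,2]<.0165)&(s_>60)),('wall',reg&(W[...,2]>.046)&(W[...,2]<.058)&(s_<60))):
    print(nm,k.sum(),cv2.minAreaRect((W[k][:,:2]*1000).astype(np.float32)))
red=((h<6)|(h>174))&(s_>140)&(W[...,0]>.4)&(W[...,0]<.6)&(abs(W[...,1])<.1)&(W[...,2]<.07)
g=W[red]; print('gate',len(g),g.mean(0) if len(g) else '')
cv2.imwrite('pics/w4.png',c['image'][:,:,::-1])
```

```text
[ 0.18554281 -0.53692118 -4.08720445] 11.999402940273285 0.03372015129652697 [0.50418069 0.01108503 0.28473268] 26.1833
881
[304.415437   170.60045403]
0.11408862648014294
0.2544998401525691
[[0.5177 0.0285 0.1242]
 [0.5182 0.0297 0.1477]
 [0.5183 0.028  0.1726]
 [0.5185 0.0293 0.1964]
 [0.5199 0.0297 0.2209]
 [0.5161 0.0247 0.2432]]
base 9914 ((624.956298828125, 13.395973205566406), (115.78398132324219, 139.6478271484375), 23.76201057434082)
wall 1590 ((617.4473876953125, 18.749919891357422), (91.84015655517578, 98.61489868164062), 23.52533531188965)
gate 338 [0.53563111 0.0250323  0.0446171 ]
```

View pics/w4.png

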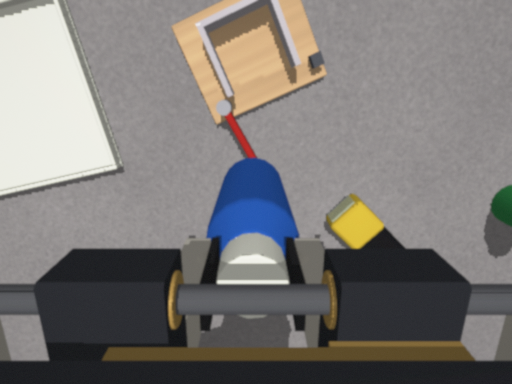

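>>> apply_moves([
  {"dp": [0.005, 0, 0], "yaw": 0},
  {"dp": [0.02, 0.001, 0], "yaw": 0},
  {"dp": [0.045, 0.002, 0], "yaw": 0},
  {"dp": [0.07, 0.003, 0], "yaw": 0},
  {"dp": [0.095, 0.003, 0], "yaw": 0},
  {"dp": [0.114, 0.003, -0.005], "yaw": 0},
  {"dp": [0.122, 0.003, -0.015], "yaw": 0},
  {"dp": [0.124, 0.003, -0.025], "yaw": 0},
  {"dp": [0.124, 0.003, -0.035], "yaw": 0},
  {"dp": [0.124, 0.003, -0.035], "yaw": 0},
  {"dp": [0.124, 0.003, -0.035], "yaw": 0},
])

```text
time_s: 27.2
tcp_pos: [0.6273, 0.0137, 0.2494]
eef_rot: [180.0, 0.1, -0.0]
contact_force: [0.3, -0.4, -2.0]
gripper_width: 0.0337
gripper_force: 12.0
```

```bash
cat > st.py <<'E'
from h import *
from plant import cams,get_state
s=get_state();print(s['contact_force'],s['gripper_force'],s['gripper_width'],s['tcp_pos'],s['time_s'])
c=cams.capture('scene');W=world(c);H=hsv(c)
b=(H[...,0]>105)&(H[...,0]<125)&(H[...,1]>150)&(W[...,0]>.5)&(W[...,0]<.75)&(abs(W[...,1])<.12)&(W[...,2]<.3)
w=W[b]; z0=np.percentile(w[:,2],1); z1=np.percentile(w[:,2],99); print(b.sum(),z0,z1)
from scipy.optimize import least_squares
for z in np.arange(z0+.02,z0+.12,.03):
    q=w[abs(w[:,2]-z)<.012][:,:2]
    f=least_squares(lambda p:np.hypot(q[:,0]-p[0],q[:,1]-p[1])-.028,q.mean(0)-[.012,.012],loss='soft_l1',f_scale=.002); print(z.round(3),f.x.round(4))
E
python3 st.py
```

```text
[ 0.29625691 -0.44218398 -2.00619895] 11.999501734972 0.033702679215558605 [0.62727089 0.01369559 0.24939186] 27.2
875 0.07770318355593794 0.2207011638065912
0.098 [0.619  0.0146]
0.128 [0.6195 0.0146]
0.158 [0.6201 0.0145]
0.188 [0.6205 0.0147]
```

>>> apply_moves([
  {"dp": [0.004, 0.001, 0], "yaw": 0},
  {"dp": [0.004, 0.001, -0.008], "yaw": 0},
  {"dp": [0.004, 0.001, -0.018], "yaw": 0},
  {"dp": [0.004, 0.001, -0.028], "yaw": 0},
  {"dp": [0.004, 0.001, -0.038], "yaw": 0},
  {"dp": [0.004, 0.001, -0.046], "yaw": 0},
  {"dp": [0.004, 0.001, -0.052], "yaw": 0},
  {"dp": [0.004, 0.001, -0.055], "yaw": 0},
  {"dp": [0.004, 0.001, -0.055], "yaw": 0},
])

```text
time_s: 28.0
tcp_pos: [0.6322, 0.0149, 0.194]
eef_rot: [180.0, 0.1, -0.0]
contact_force: [-0.1, -0.4, -3.1]
gripper_width: 0.0335
gripper_force: 12.0
```

```bash
python3 st.py
```

```text
[-0.09993315 -0.44747437 -3.11915905] 11.999413222074509 0.03354215900701428 [0.63219125 0.01494524 0.19403007] 28.0
702 0.03719947364253795 0.16529222266530713
0.057 [0.6243 0.0159]
0.087 [0.6246 0.016 ]
0.117 [0.6252 0.0156]
0.147 [0.6244 0.0149]
```

>>> apply_moves([
  {"dp": [0, 0, -0.002], "yaw": 0},
  {"dp": [0, 0, -0.004], "yaw": 0},
  {"dp": [0, 0, -0.0055], "yaw": 0},
  {"dp": [0, 0, -0.0065], "yaw": 0},
  {"dp": [0, 0, -0.007], "yaw": 0},
  {"dp": [0, 0, -0.007], "yaw": 0},
])

```text
time_s: 28.55
tcp_pos: [0.6327, 0.015, 0.1884]
eef_rot: [-180.0, -0.0, -0.0]
contact_force: [-0.2, -0.7, -1.9]
gripper_width: 0.0337
gripper_force: 12.0
```

>>> apply_moves([
  {"dp": [0, 0, -0.0005], "yaw": 0},
  {"dp": [0, 0, -0.0012], "yaw": 0},
  {"dp": [0, 0, -0.0018], "yaw": 0},
  {"dp": [0, 0, -0.0018], "yaw": 0},
  {"dp": [0, 0, -0.0018], "yaw": 0},
], squeeze=6)

```text
time_s: 28.97
tcp_pos: [0.6336, 0.0151, 0.1882]
eef_rot: [180.0, -0.2, 0.0]
contact_force: [-1.5, 0.5, 7.3]
gripper_width: 0.0339
gripper_force: 6.0
```

Contact on the pocket floor; release and rise.

>>> apply_moves([
  {"dp": [0, 0, 0], "yaw": 0},
  {"dp": [0, 0, 0.0005], "yaw": 0},
  {"dp": [0, 0, 0.0005], "yaw": 0},
  {"dp": [0, 0, 0.0005], "yaw": 0},
  {"dp": [0, 0, 0.0005], "yaw": 0},
  {"dp": [0, 0, 0.0005], "yaw": 0},
], grip=-0.8)

```text
time_s: 29.47
tcp_pos: [0.6325, 0.015, 0.1866]
eef_rot: [180.0, 0.0, -0.0]
contact_force: [0.2, -0.0, 0.2]
gripper_width: 0.068
gripper_force: 0.0
```

>>> apply_moves([
  {"dp": [0, 0, 0.01], "yaw": 0},
  {"dp": [0, 0, 0.035], "yaw": 0},
  {"dp": [0, 0, 0.07], "yaw": 0},
  {"dp": [0, 0, 0.095], "yaw": 0},
  {"dp": [0, 0, 0.1], "yaw": 0},
  {"dp": [0, 0, 0.1], "yaw": 0},
])

```text
time_s: 29.97
tcp_pos: [0.6336, 0.0152, 0.2903]
eef_rot: [-179.9, -0.3, -0.0]
contact_force: [-0.9, 0.3, -0.3]
gripper_width: 0.079
gripper_force: 0.0
```

```bash
python3 st.py
python3 - <<'E'
from h import *
from plant import cams
c=cams.capture('scene');cv2.imwrite('pics/s8.png',cv2.resize(c['image'][120:300,180:420,::-1],(800,600)))
W=world(c);H=hsv(c);h,s_,v=[H[...,i].astype(int) for i in range(3)]
red=((h<6)|(h>174))&(s_>140)&(W[...,0]>.44)&(W[...,0]<.6)&(abs(W[...,1])<.08)
g=W[red];i=g[:,0].argsort();print('gate ends',g[i[:8]].mean(0),g[i[-8:]].mean(0))
post=(v<60)&(W[...,2]>.055)&(W[...,2]<.085)&(W[...,0]>.43)&(W[...,0]<.53)&(abs(W[...,1])<.06);print(W[post].mean(0),post.sum())
E
```

```text
[-0.9378753   0.28521823 -0.34221602] 0.0 0.079022684329954 [0.63363444 0.01522048 0.29028304] 29.9667
711 0.03826855400584373 0.1617171387387728
0.058 [0.6244 0.0163]
0.088 [0.6243 0.0161]
0.118 [0.6247 0.0164]
0.148 [0.6215 0.0137]
gate ends [ 0.47910751 -0.00436018  0.04757256] [0.55227246 0.03601797 0.04751368]
[ 0.47330121 -0.00825146  0.06895104] 22
```

View pics/s8.png

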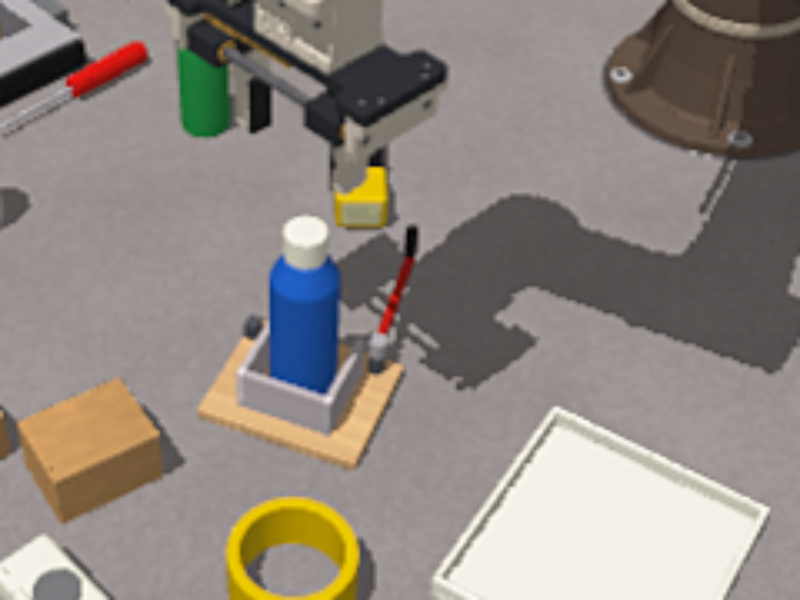

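>>> apply_moves([
  {"dp": [-0.02, -0.005, 0], "yaw": -7},
  {"dp": [-0.045, -0.01, 0], "yaw": -14},
  {"dp": [-0.075, -0.015, 0], "yaw": -21},
  {"dp": [-0.105, -0.02, 0], "yaw": -28},
  {"dp": [-0.13, -0.025, 0], "yaw": -35},
  {"dp": [-0.15, -0.03, -0.005], "yaw": -42},
  {"dp": [-0.16, -0.032, -0.015], "yaw": -49},
  {"dp": [-0.161, -0.032, -0.03], "yaw": -56},
  {"dp": [-0.161, -0.032, -0.045], "yaw": -63},
  {"dp": [-0.161, -0.032, -0.06], "yaw": -70},
  {"dp": [-0.161, -0.032, -0.07], "yaw": -77},
  {"dp": [-0.161, -0.032, -0.08], "yaw": -84},
  {"dp": [-0.161, -0.032, -0.085], "yaw": -91},
  {"dp": [-0.161, -0.032, -0.087], "yaw": -98},
  {"dp": [-0.161, -0.032, -0.087], "yaw": -102},
  {"dp": [-0.161, -0.032, -0.087], "yaw": -102},
  {"dp": [-0.161, -0.032, -0.087], "yaw": -102},
], grip=-0.4)

```text
time_s: 31.48
tcp_pos: [0.4709, -0.0172, 0.1989]
eef_rot: [179.9, -0.1, -101.9]
contact_force: [0.0, 1.0, 0.6]
gripper_width: 0.061
gripper_force: 0.0
```

```bash
cat > p.py <<'E'
from h import *
from plant import cams
s,c=wrist();print(s['tcp_pos'],s['eef_rot'],s['gripper_width'],s['time_s'],s['contact_force'])
C=np.array([.625,.0134]);a=np.radians(23.7);hg=np.array([.5655,.0419])
for nm,c in (('wrist',c),('scene',cams.capture('scene')),('top',cams.capture('top'))):
    W=world(c);H=hsv(c);h,s_,v=[H[...,i].astype(int) for i in range(3)]
    X=W[...,:2]-hg; r_=np.hypot(X[...,0],X[...,1])
    post=(v<75)&(s_<120)&(W[...,2]>.05)&(W[...,2]<.085)&(abs(r_-.11)<.02)&(W[...,0]<.64)
    red=((h<6)|(h>174))&(s_>140)&(W[...,2]>.025)&(W[...,2]<.06)&(r_<.13)
    if red.sum()>5: g=W[red]; d=g[:,:2].mean(0)-hg; print(nm,'gate',red.sum(),g.mean(0).round(4),'shut-angle',(np.degrees(np.arctan2(d[1],d[0])-a)+90)%360)
    if post.sum()>3: print(nm,'post',post.sum(),W[post].mean(0).round(4),np.median(W[post],0).round(4))
E
python3 p.py
```

```text
[ 0.47090372 -0.01716156  0.19889033] [ 1.79902273e+02 -5.67823659e-02 -1.01880784e+02] 0.06098153412088608 31.4833 [0.04030665 1.02561106 0.58152092]
wrist gate 734 [0.5032 0.0053 0.046 ] shut-angle 276.7009206435837
wrist post 222 [ 0.469  -0.0149  0.0723] [ 0.4689 -0.0158  0.076 ]
scene gate 65 [0.5158 0.0159 0.047 ] shut-angle 273.934542599563
scene post 32 [ 0.4719 -0.0082  0.0662] [ 0.4723 -0.0073  0.0665]
top gate 27 [0.5483 0.0285 0.046 ] shut-angle 284.1927625831115
```

>>> apply_moves([
  {"dp": [-0.0025, -0.0025, -0.025], "yaw": 0},
  {"dp": [-0.0025, -0.0025, -0.06], "yaw": 0},
  {"dp": [-0.0025, -0.0025, -0.09], "yaw": 0},
  {"dp": [-0.0025, -0.0025, -0.11], "yaw": 0},
  {"dp": [-0.0025, -0.0025, -0.12], "yaw": 0},
  {"dp": [-0.0025, -0.0025, -0.12], "yaw": 0},
])

```text
time_s: 32.13
tcp_pos: [0.4674, -0.02, 0.0775]
eef_rot: [179.8, -0.1, -102.0]
contact_force: [-0.5, -0.4, 0.4]
gripper_width: 0.0612
gripper_force: 0.0
```

>>> apply_moves([
  {"dp": [0, 0, 0], "yaw": 0},
  {"dp": [0, 0, 0], "yaw": 0},
  {"dp": [0, 0, 0], "yaw": 0},
  {"dp": [0, 0, 0], "yaw": 0},
  {"dp": [0, 0, 0], "yaw": 0},
  {"dp": [0, 0, 0], "yaw": 0},
  {"dp": [0, 0, 0], "yaw": 0},
  {"dp": [0, 0, 0], "yaw": 0},
  {"dp": [0, 0, 0], "yaw": 0},
  {"dp": [0, 0, 0], "yaw": 0},
  {"dp": [0, 0, 0], "yaw": 0},
  {"dp": [0, 0, 0], "yaw": 0},
], grip=1, squeeze=8)

```text
time_s: 33.13
tcp_pos: [0.4688, -0.0196, 0.0798]
eef_rot: [180.0, -0.0, -102.0]
contact_force: [-2.8, -1.6, 2.1]
gripper_width: 0.0116
gripper_force: 8.0
```

```bash
python3 p.py
```

```text
[ 0.46877701 -0.01957738  0.07978803] [ 1.79972657e+02 -2.13716042e-02 -1.02020769e+02] 0.011643814698883937 33.1333 [-2.75121104 -1.60285752  2.10460846]
wrist gate 267 [ 0.4683 -0.0172  0.044 ] shut-angle 277.6270375774685
wrist post 1155 [ 0.4682 -0.0216  0.0693] [ 0.4689 -0.0186  0.0706]
scene gate 65 [0.5156 0.0154 0.0471] shut-angle 274.26904460873936
scene post 46 [ 0.4702 -0.01    0.0695] [ 0.4714 -0.0095  0.0716]
top gate 45 [0.5416 0.0241 0.0466] shut-angle 282.9505532799384
```

>>> apply_moves([
  {"dp": [0.0045, -0.007, 0], "yaw": 0},
  {"dp": [0.0107, -0.0151, 0], "yaw": 0},
  {"dp": [0.0173, -0.0223, 0], "yaw": 0},
  {"dp": [0.0244, -0.0288, 0], "yaw": 0},
  {"dp": [0.032, -0.0347, 0], "yaw": 0},
  {"dp": [0.0402, -0.0399, 0], "yaw": 0},
  {"dp": [0.0488, -0.0444, 0], "yaw": 0},
  {"dp": [0.0577, -0.0481, 0], "yaw": 0},
  {"dp": [0.067, -0.051, 0], "yaw": 0},
  {"dp": [0.0764, -0.0531, 0], "yaw": 0},
  {"dp": [0.086, -0.0544, 0], "yaw": 0},
  {"dp": [0.0957, -0.0548, 0], "yaw": 0},
  {"dp": [0.1054, -0.0544, 0], "yaw": 0},
  {"dp": [0.115, -0.0531, 0], "yaw": 0},
  {"dp": [0.115, -0.0531, 0], "yaw": 0},
])

```text
time_s: 34.53
tcp_pos: [0.5865, -0.0721, 0.0798]
eef_rot: [-179.9, 0.0, -102.0]
contact_force: [0.9, -2.6, 0.8]
gripper_width: 0.0116
gripper_force: 8.0
```

```bash
python3 p.py
python3 - <<'E'
from h import *
from plant import cams
c=cams.capture('scene');cv2.imwrite('pics/s9.png',cv2.resize(c['image'][120:300,180:420,::-1],(800,600)))
E
```

```text
[ 0.58647728 -0.07214112  0.07984063] [-1.79909843e+02  5.99465441e-03 -1.01983708e+02] 0.011611563564172464 34.5333 [ 0.92216627 -2.60874939  0.7614052 ]
wrist gate 217 [ 0.5878 -0.0724  0.0441] shut-angle 347.32045298154725
wrist post 1143 [ 0.5859 -0.074   0.0696] [ 0.5865 -0.0715  0.071 ]
scene gate 32 [0.5747 0.0087 0.0429] shut-angle 351.8316376925547
scene post 17 [ 0.5854 -0.0668  0.0764] [ 0.5836 -0.0647  0.0773]
```

View pics/s9.png

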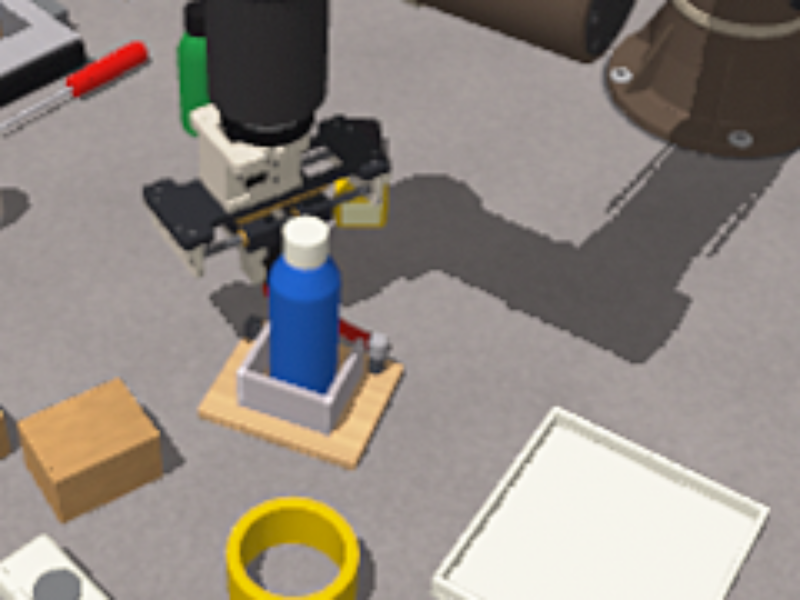

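>>> apply_moves([
  {"dp": [0.004, 0.001, 0], "yaw": 0},
  {"dp": [0.0094, 0.0021, 0], "yaw": 0},
  {"dp": [0.014, 0.0034, 0], "yaw": 0},
  {"dp": [0.0187, 0.005, 0], "yaw": 0},
  {"dp": [0.0222, 0.0064, 0], "yaw": 0},
  {"dp": [0.0222, 0.0064, 0], "yaw": 0},
  {"dp": [0.0222, 0.0064, 0], "yaw": 0},
])

```text
time_s: 35.32
tcp_pos: [0.6068, -0.0658, 0.0799]
eef_rot: [-180.0, 0.0, -102.0]
contact_force: [-0.6, 0.9, 1.5]
gripper_width: 0.0117
gripper_force: 8.0
```

>>> apply_moves([
  {"dp": [0.0015, 0.0006, 0], "yaw": 0},
  {"dp": [0.003, 0.0012, 0], "yaw": 0},
  {"dp": [0.003, 0.0012, 0], "yaw": 0},
])

```text
time_s: 35.57
tcp_pos: [0.6085, -0.0651, 0.0798]
eef_rot: [179.9, -0.0, -102.0]
contact_force: [-3.6, 0.4, 4.2]
gripper_width: 0.0112
gripper_force: 8.0
```

>>> apply_moves([
  {"dp": [0.0015, 0.0006, 0], "yaw": 0},
  {"dp": [0.003, 0.0012, 0], "yaw": 0},
  {"dp": [0.003, 0.0012, 0], "yaw": 0},
  {"dp": [0.003, 0.0012, 0], "yaw": 0},
])

```text
time_s: 35.9
tcp_pos: [0.6088, -0.0649, 0.0794]
eef_rot: [179.7, -0.1, -102.1]
contact_force: [-11.3, -2.3, 9.5]
gripper_width: 0.0121
gripper_force: 8.0
```

```bash
python3 p.py; python3 st.py
```

```text
[ 0.60884044 -0.06488278  0.0794296 ] [ 1.79656728e+02 -1.49664878e-01 -1.02066678e+02] 0.012107270554867277 35.9 [-11.32596488  -2.30892868   9.54745227]
wrist gate 255 [ 0.6099 -0.0644  0.0434] shut-angle 358.9677909623831
wrist post 1165 [ 0.6081 -0.0672  0.0696] [ 0.6085 -0.0645  0.0709]
scene gate 43 [ 0.5923 -0.0119  0.042 ] shut-angle 2.794700863222147
scene post 43 [ 0.6105 -0.0564  0.07  ] [ 0.6117 -0.0563  0.0725]
[-10.49194093  -2.99336368  10.17443315] 8.00314161926508 0.011470767075408565 [ 0.60881189 -0.06490619  0.07940521] 36.05
730 0.03846818663263652 0.16332850476937358
0.058 [0.6241 0.0159]
0.088 [0.6245 0.0161]
0.118 [0.6245 0.0159]
0.148 [0.6213 0.0131]
```

>>> apply_moves([
  {"dp": [0, 0, 0], "yaw": 0},
  {"dp": [0, 0, 0], "yaw": 0},
  {"dp": [0, 0, 0], "yaw": 0},
  {"dp": [0, 0, 0], "yaw": 0},
  {"dp": [0, 0, 0], "yaw": 0},
  {"dp": [0, 0, 0], "yaw": 0},
], grip=0.2)

```text
time_s: 36.6
tcp_pos: [0.6125, -0.0636, 0.0798]
eef_rot: [-180.0, 0.0, -102.0]
contact_force: [-0.2, -0.0, -0.2]
gripper_width: 0.0347
gripper_force: 0.0
```

>>> apply_moves([
  {"dp": [-0.002, -0.002, 0.008], "yaw": 0},
  {"dp": [-0.002, -0.004, 0.025], "yaw": 0},
  {"dp": [-0.002, -0.006, 0.05], "yaw": 0},
  {"dp": [-0.005, -0.015, 0.085], "yaw": 0},
  {"dp": [-0.015, -0.04, 0.12], "yaw": 0},
  {"dp": [-0.04, -0.07, 0.15], "yaw": 0},
  {"dp": [-0.06, -0.1, 0.17], "yaw": 0},
  {"dp": [-0.06, -0.1, 0.17], "yaw": 0},
  {"dp": [-0.06, -0.1, 0.17], "yaw": 0},
])

```text
time_s: 37.35
tcp_pos: [0.5518, -0.1657, 0.2532]
eef_rot: [-179.7, 0.0, -102.2]
contact_force: [1.0, -0.1, -0.3]
gripper_width: 0.0352
gripper_force: 0.0
```

```bash
python3 p.py; python3 st.py;  python3 - <<'E'
from h import *
from plant import cams
c=cams.capture('scene');d=cams.capture('top')
cv2.imwrite('pics/f.png',np.hstack([cv2.resize(c['image'][90:330,150:470,::-1],(400,300)),cv2.resize(d['image'][110:290,130:370,::-1],(400,300))]))
E
```

```text
[ 0.55175859 -0.16565986  0.2531971 ] [-1.79712287e+02  4.74116153e-02 -1.02150244e+02] 0.03522456553747555 37.35 [ 0.99571617 -0.05694573 -0.28499365]
wrist gate 321 [ 0.5893 -0.0193  0.0454] shut-angle 357.59772843605515
wrist post 115 [ 0.6076 -0.0639  0.0668] [ 0.6073 -0.0641  0.0669]
scene gate 44 [ 0.5927 -0.0129  0.0422] shut-angle 2.7017030792425203
scene post 28 [ 0.6121 -0.0559  0.0668] [ 0.6123 -0.0553  0.0683]
[ 0.84816263 -0.29399052  0.27735836] 0.0 0.03487946113515307 [ 0.55212606 -0.16341847  0.24939991] 37.5
715 0.03910190765552766 0.16178349896484637
0.059 [0.6241 0.0163]
0.089 [0.6245 0.0161]
0.119 [0.6241 0.0163]
0.149 [0.6207 0.0128]
```

View pics/f.png

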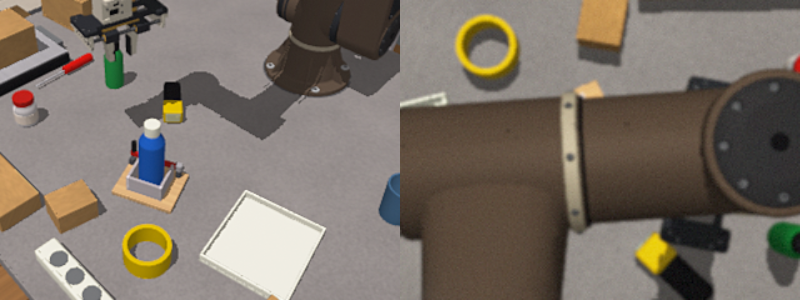

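```bash
python3 -c "
from plant import r
print(r.close_job())"
```

```text
the job is handed in; nothing more can be done
None
```

I held the bottle cap-down over the tray for about 2.8 s, roughly 13° off vertical and clear of the tray. I then stood it upright in the holder, swung the red gate shut against its stop and handed the job in at about 37.5 s of the 64 s allowed; no verdict came back. The moves can't tilt the tool, so I laid the bottle on the table, under control, to re-grip it before and after the leak check.

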